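# Open the vacuum gate valve to its stop and back it off a quarter turn

### The job

Open the larger gate valve, the one with the crank handle on its handwheel: crank it anticlockwise (seen from above) through as many turns as it needs until you clearly feel the stop, without forcing it, then turn it back a quarter turn clockwise so that it cannot jam, and let go. Do not turn the smaller vent valve beside it, and leave the other things on the bench where they are.

Things in the scene. Friction and masses are not known exactly. Their poses are not given: they have to be found in the camera images.
- gate_valve: the larger valve, fixed to the bench: aluminium foot 120 x 130 x 10 mm, flat steel gate body, two blanked pipe stubs (126 mm over all, along its x axis), and a horizontal handwheel on top, 150 mm over the rim. Origin at the centre of its underside on the bench; z up, on the handwheel's axis.
- handle_mid (a point): middle of the crank handle: an upright grey cylinder, 24 mm diameter, 50 mm tall, from 127 to 177 mm above the bench, 62 mm from the handwheel's axis; this point is on the handle's axis 152 mm above the bench. The handle revolves freely on its own pin, so it can be held with the hand's direction kept while it is led round its circle.
- vent_valve: the smaller vent valve, fixed to the bench: same form, foot 94 x 101 mm, 101 mm tall, plain four-spoke handwheel 96 mm over the rim without a crank handle. Origin at the centre of its underside. The two valves may change places, left and right.
- vent_rim (a point): a point on the rim of the vent valve's handwheel, 42 mm from its axis, 92 mm above the bench; to be left alone
- lens_case: round white lens case, 57 mm diameter, 20 mm tall, loose, between the valves; origin at the centre of its underside
- mirror_mount: black mirror mount on a short post, 44 x 39 x 69 mm, loose, behind and between the valves; origin at its underside
- stepper: spare stepper motor, 42 x 72 x 50 mm, loose, on the right; origin at its underside
- hex_driver: black-handled hex driver, 193 mm long, lying loose on the left; origin at its underside
- handwheel: the gate valve's aluminium handwheel, origin at its centre 118 mm above the bench, on the vertical axis it turns about; x axis points to the crank handle. Rim bar 14 mm thick on a 68 mm radius, three flat spokes; hub, nut and stem end below 132 mm. Running friction: about 2 N at the crank handle; the wheel stays where it is left, but springs back out of the stop.
- stem (a joint): lift of the gate valve's stem, a 7 mm pin in the nut, in m: 2 mm per turn of the spindle anticlockwise (opening), too fine to judge a part of a turn by. The stop lies 1.1 to 2 turns on from the start and is to be felt. The quarter turn counts from where the spindle stands at the stop.
- spindle: screw spindle in the middle of the handwheel (square nut, 16 mm), same origin and axes as the wheel. The wheel turns it through a sprung coupling of 2.5 N m/rad: at the stop the spindle stands still and the wheel winds up against it, 4 N at the handle per 0.1 rad (6 mm). Wound up 0.12 rad for 0.1 s counts as the stop felt; over 0.55 rad (22 N) is forcing it.

How it is judged:
By the outcome, as a careful person would: the job done as asked, in the order asked, and still so for the second after the job is handed in, with the robot touching nothing.
It also fails if it takes over 72 s, if anything falls off the work surface, if the arm or the gripper's body presses on something with over 40 N, if the wrist force passes 120 N, or if a joint passes its speed limit or range.

### The arm

A 7-joint arm with a two-finger parallel gripper is mounted at the origin on a cart in front of the work surface, level with it; the furniture and walls round the work are solid. World frame = base frame: x ahead of the robot, y to its left, z up, the work surface at z = 0. Lengths are in m, angles in rad, forces in N, time in s.
With the tool pointing down it reaches from about 0.4 to 0.85 m from the base axis. Payload 4.5 kg.
Tool frame: the origin (TCP) lies at the very end of the fingers, on their centre line; the grasp point (between the pads) lies behind it (r.grip_depth is the z of the grasp point in the tool frame, in m); z points along the fingers, y is the direction in which the jaws open and shut (so a half turn about z gives the same grasp; the last joint's range is limited). The gripper opens to 88 mm and grips with 3 to 60 N. Pads are 18 mm wide; open, the fingers measure 123 mm over their backs; the gripper's body (75 mm by 187 mm) begins 45 mm behind the grasp point.
Start: joints at [1.239, 0.689, -0.195, 1.565, 0.157, 0.902, -0.215], TCP at [0.224, -0.584, 0.239] pointing down, gripper open.
Joint ranges: [-3.01, 3.01], [-0.46, 2.08], [-1.47, 1.51], [0.13, 2.56], [-1, 4.14], [0.04, 2.09], [-2.66, 2.66]. Speed limits (rad/s): [2.57, 2.57, 3.14, 3.14, 3.14, 3.14, 3.14].

### API

Orientations are given as a unit quaternion [x, y, z, w].
In Python, from plant import sensors, cams, r gives the robot as it stands. The module is installed in compiled form; this text tells all that it offers.
- The arm moves only by the tool drive_tool, never from a script. Its argument "series" is a list that holds one entry, the list of rows, each a list of 5 numbers: the shift along the world's x, y, z in mm, then the turn about the world's z in rad, then the finger opening in mm, from 0 to 88.1. A call has 1 to 10 rows; each row shifts and turns the commanded pose from where the row before left it; what a row does not reach is not made up. A row lasts 1/10 s, in which the tool goes at most 50 mm and 8.59 degrees, less where a joint would pass 70% of its speed; a pose out of reach is approached as far as the arm can. A call with a gripper value outside its range is refused whole. The fingers move at their own pace and stop on an object; "force" is the grip in N (left out, the last holds). Time passes only in rows, so rows that do not move let the fingers close. It gives the time, the measured TCP pose, the force and the opening at its end, in the units of the state.
- sensors.get_state(): the state, without advancing time (a new reading comes with each control period).
- cams.snapshot(name): name is "scene" or "top"; returns the picture (400x640x3 uint8, blue, green, red); there is no depth.
- cams.camera_model(name): a dict with "fx", "fy", "cx", "cy" (pixels), "distortion" ([k1, k2, p1, p2, k3] as OpenCV has them; the pictures are not rectified), "camera_from_world" (4x4, takes a point from world to camera coordinates). Camera axes: x right, y down, z forward; pixel columns grow to the right and rows downward; lengths in m; the calibration is good to about 2 mm. A picture is of the moment at which its call begins. camera_model takes no time and is no camera call.
- r.finish_job(): hands the job in, once; it reports no verdict.
Trained networks look in the newest picture that a camera, given by its name, has taken for a name from the list of things; names that differ only in an ending like _2 or _b are one class to them, and where a whole thing is asked for, a point or a joint stands for the part that bears it (a point fixed in the world has none). Each returns a list of dicts, best first, with "confidence" (0 to 1); they miss things now and then, are a little off and sometimes report something else, mostly with a low value. They report only what shows in the picture. A call takes as long as a camera call.
- cams.trace(camera, name): "mask" (400x640 bool, what is visible of it) and "at" ([column, row] in pixels, amid what is visible of it).
- cams.mark_of(camera, name): "at" ([column, row] in pixels: a listed point, or the origin of a listed thing).
The state is a dict: "clock": time; "q": joint angles; "qd": joint speeds; "joint_torque": joint torques, N m; "tool_pos": TCP position; "eef_rot": TCP orientation; "contact_force": force on the tool from outside, world axes, zero at the start; "moment": the same for the moment, N m; "opening": opening from 0.0 (shut) to 1.0 (fully open).
Only numpy, scipy, OpenCV 4.12 (cv2) and the standard library are available. Lean on these libraries where they do the work, as an engineer would, in place of code of your own. Each camera call takes 0.05 s, during which the arm holds its last target.

## Working session

There is one attempt and no reset: what is moved stays moved. The work goes in short steps, Python scripts to look and compute and a tool call to move; the robot and the scene stay as the last step left them, time stands still between calls to the robot, and variables do not carry over. Pictures are saved under pics/ and viewed, and the job is handed in when it is done.

Besides the shell and the picture viewer there is one more tool, called after "Emit:" as name([rows], argument=value, ...), one row to a line, values as JSON. drive_tool: Moves the arm, as the interface text tells. Its arguments: {"type":"object","properties":{"series":{"type":"array","items":{"type":"array","items":{"type":"array","items":{"type":"number"}}}},"force":{"type":"number"}},"required":["series"]}

```bash
mkdir -p pics; cat > h.py <<'E'
import numpy as np, cv2
from plant import sensors, cams, r
def ray(cam,px):
    m=cams.camera_model(cam);K=np.array([[m['fx'],0,m['cx']],[0,m['fy'],m['cy']],[0,0,1]])
    d=np.array(m['distortion']);T=np.array(m['camera_from_world'])
    u=cv2.undistortPoints(np.array([[px]],float),K,d)[0,0]
    R=T[:3,:3];c=-R.T@T[:3,3];return c,R.T@np.array([u[0],u[1],1])
def atz(cam,px,z):
    c,v=ray(cam,px);return c+v*(z-c[2])/v[2]
def proj(cam,p):
    m=cams.camera_model(cam);K=np.array([[m['fx'],0,m['cx']],[0,m['fy'],m['cy']],[0,0,1]])
    T=np.array(m['camera_from_world']);p=T[:3,:3]@np.array(p)+T[:3,3]
    return cv2.projectPoints(p.reshape(1,3),np.zeros(3),np.zeros(3),K,np.array(m['distortion']))[0].ravel()
E
python3 - <<'E'
from h import *
print(sensors.get_state(), r.grip_depth)
for c in("scene","top"):
    cv2.imwrite(f"pics/{c}0.png",cams.snapshot(c))
    for n,z in(("handle_mid",.152),("handwheel",.118),("gate_valve",0),("vent_valve",0),("vent_rim",.092),("lens_case",0),("mirror_mount",0)):
        for d in cams.mark_of(c,n)[:2]: print(c,n,d['at'],round(d['confidence'],2),atz(c,d['at'],z).round(4))
E
```

```text
{'clock': 0.0, 'q': array([ 1.23879022,  0.68998428, -0.19452613,  1.56634256,  0.15727217,
        0.90250244, -0.21509101]), 'qd': array([-7.07136620e-04,  1.71968341e-04, -3.80935690e-04,  2.52850987e-04,
        1.59754139e-03,  5.51689303e-04, -6.51539557e-05]), 'joint_torque': array([-4.06609997e-04, -5.27554214e+01, -1.26665108e+00, -1.53428650e+01,
       -5.25683386e-02,  6.59894184e-03,  1.82287649e-04]), 'tool_pos': array([ 0.22330194, -0.58306577,  0.23791055]), 'eef_rot': array([ 9.83311635e-01,  1.81926840e-01, -2.19603940e-04, -8.97188287e-04]), 'contact_force': array([-0.50127616, -0.54434768, -0.05000147]), 'moment': array([-0.01266759,  0.01488155, -0.03779037]), 'opening': 1.0020119646193304} -0.0187
scene handle_mid [369.4, 177.5] 0.41 [ 0.4655 -0.167   0.152 ]
scene handwheel [359.5, 178.7] 0.83 [ 0.5161 -0.1715  0.118 ]
scene gate_valve [355.0, 205.7] 0.82 [ 0.5217 -0.1656  0.    ]
scene vent_valve [286.0, 245.5] 0.59 [0.4974 0.1567 0.    ]
scene vent_rim [280.3, 212.3] 0.82 [0.5538 0.1369 0.092 ]
scene lens_case [322.4, 224.9] 0.68 [ 0.5079 -0.0034  0.    ]
scene mirror_mount [301.7, 212.7] 0.57 [0.6048 0.0123 0.    ]
scene mirror_mount [359.3, 179.3] 0.51 [ 0.6384 -0.2929  0.    ]
top handle_mid [382.5, 239.5] 0.48 [ 0.474  -0.1812  0.152 ]
top handwheel [382.9, 224.0] 0.6 [ 0.5254 -0.1762  0.118 ]
top gate_valve [377.2, 231.0] 0.83 [ 0.5298 -0.1712  0.    ]
top vent_valve [270.7, 212.3] 0.61 [0.5138 0.1612 0.    ]
top vent_rim [276.7, 193.5] 0.76 [0.5522 0.1429 0.092 ]
top lens_case [320.4, 224.0] 0.7 [0.5122 0.003  0.    ]
top mirror_mount [328.2, 190.3] 0.6 [0.623  0.0037 0.    ]
```

```bash
python3 - <<'E'
import cv2
a=cv2.imread('pics/scene0.png');b=cv2.imread('pics/top0.png')
cv2.imwrite('pics/sc1.png',cv2.resize(a[130:290,230:450],None,fx=3.5,fy=3.5,interpolation=cv2.INTER_CUBIC))
cv2.imwrite('pics/tp1.png',cv2.resize(b[150:300,220:450],None,fx=3.4,fy=3.4,interpolation=cv2.INTER_CUBIC))
E
```

```text
(no output)
```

View pics/sc1.png

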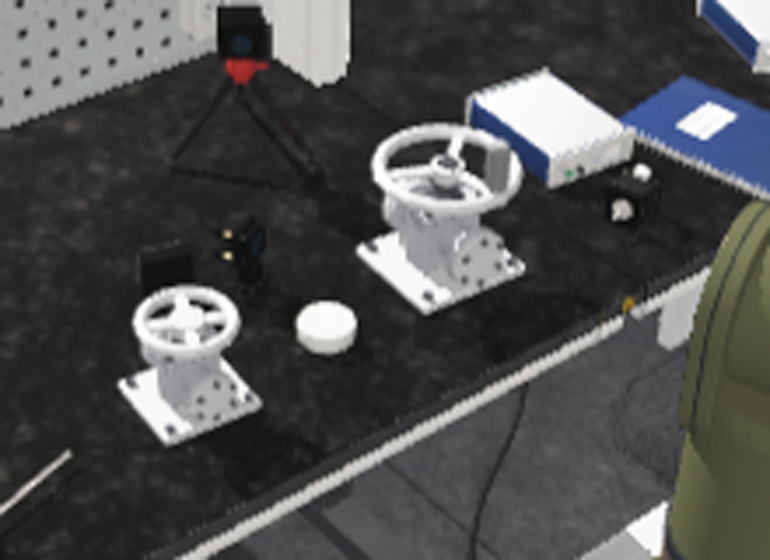

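View pics/tp1.png

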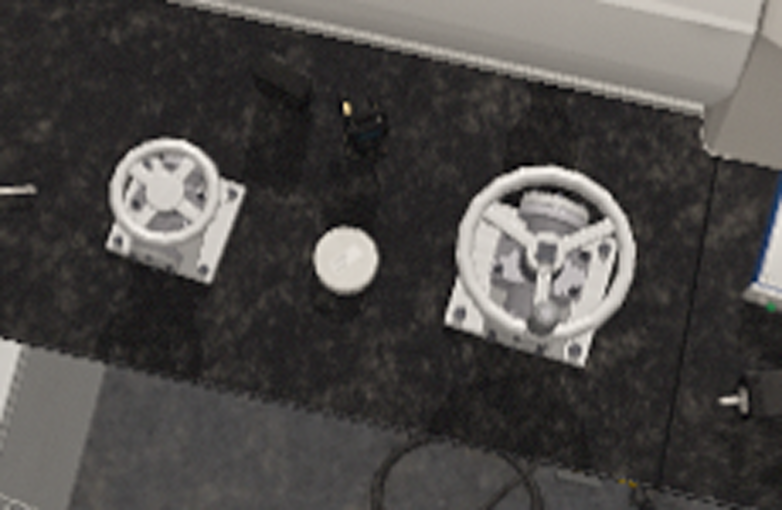

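View pics/scene0.png

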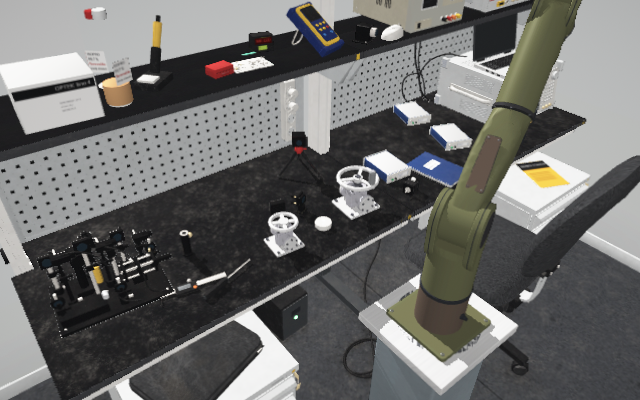

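The gate valve is the right-hand one: its wheel centre is near top-image (380,225), and its crank handle is on the robot side near (380,242). I'll refine the centre by fitting the rim outline in both cameras.

```bash
python3 - <<'E'
from h import *
from scipy.optimize import least_squares
obs={}
for c in("scene","top"):
    im=cams.snapshot(c)
    for n in("handwheel","handle_mid"):
        for d in cams.trace(c,n)[:2]:
            m=d['mask'];ys,xs=np.nonzero(m);print(c,n,round(d['confidence'],2),d['at'],m.sum(),xs.min(),xs.max(),ys.min(),ys.max())
    m=cams.trace(c,"handwheel")[0]['mask'].astype(np.uint8)
    cv2.imwrite(f'pics/mask_{c}.png',cv2.resize(m[130:300,300:450]*255,None,fx=3,fy=3))
    ct=max(cv2.findContours(m,0,1)[0],key=cv2.contourArea);obs[c]=cv2.convexHull(ct)[:,0].astype(float)
def torus(c,p):
    pts=[]
    for a in np.linspace(0,2*np.pi,40,endpoint=False):
        for b in np.linspace(0,2*np.pi,8,endpoint=False):
            rr=.068+.007*np.cos(b);pts.append(proj(c,[p[0]+rr*np.cos(a),p[1]+rr*np.sin(a),p[2]+.007*np.sin(b)]))
    return cv2.convexHull(np.array(pts,np.float32))
def res(p,cs=("scene","top")):
    o=[]
    for c in cs:
        h=torus(c,p)
        o+=[cv2.pointPolygonTest(h,tuple(map(float,q)),True)-.5 for q in obs[c]]
    return o
for cs in(("scene","top"),("scene",),("top",)):
    s=least_squares(lambda p:res([p[0],p[1],.118],cs),[.525,-.176],diff_step=1e-3,loss='soft_l1');print(cs,s.x,s.cost)
s=least_squares(res,[.525,-.176,.118],diff_step=1e-3,loss='soft_l1');print(s.x,s.cost)
E
```

```text
scene handwheel 0.72 [360.8, 182.0] 640 336 379 166 192
scene handle_mid 0.58 [372.1, 176.3] 92 369 375 170 184
top handwheel 0.66 [379.8, 225.9] 1143 354 406 200 250Traceback (most recent call last):
  File "<stdin>", line 25, in <module>
    return func(*args, **kwargs)
    result = trf(vector_fun.fun, vector_fun.jac, x0, f0, J0, lb, ub, ftol, xtol,
                 gtol, max_nfev, x_scale, loss_function, tr_solver,
                 tr_options.copy(), verbose, callback=callback_wrapped)
    return trf_no_bounds(
        fun, jac, x0, f0, J0, ftol, xtol, gtol, max_nfev, x_scale,
        loss_function, tr_solver, tr_options, verbose, callback=callback)
    f_new = fun(x_new)
    self._update_fun()
    ~~~~~~~~~~~~~~~~^^
    self.f = self.fun_wrapped(xp_copy(self.x))
             ~~~~~~~~~~~~~~~~^^^^^^^^^^^^^^^^^
    return np.atleast_1d(self.fun(x))
                         ~~~~~~~~^^^
    return self.f(x, *self.args, **self.kwargs)
           ~~~~~~^^^^^^^^^^^^^^^^^^^^^^^^^^^^^^
  File "<stdin>", line 25, in <lambda>
  File "<stdin>", line 21, in res
  File "<stdin>", line 16, in torus
  File "h.py", line 11, in proj
    m=cams.camera_model(cam);K=np.array([[m['fx'],0,m['cx']],[0,m['fy'],m['cy']],[0,0,1]])
ValueError: time passes only in moves, steps and waits
```

```bash
cat > h.py <<'E'
import numpy as np, cv2
from plant import sensors, cams, r
_M={}
def mod(cam):
    if cam not in _M:
        m=cams.camera_model(cam);_M[cam]=(np.array([[m['fx'],0,m['cx']],[0,m['fy'],m['cy']],[0,0,1]]),np.array(m['distortion']),np.array(m['camera_from_world']))
    return _M[cam]
def ray(cam,px):
    K,d,T=mod(cam)
    u=cv2.undistortPoints(np.array([[px]],float),K,d)[0,0]
    R=T[:3,:3];c=-R.T@T[:3,3];return c,R.T@np.array([u[0],u[1],1])
def atz(cam,px,z):
    c,v=ray(cam,px);return c+v*(z-c[2])/v[2]
def proj(cam,p):
    K,d,T=mod(cam);p=np.array(p).reshape(-1,3)@T[:3,:3].T+T[:3,3]
    return cv2.projectPoints(p,np.zeros(3),np.zeros(3),K,d)[0][:,0]
E
cat > fit.py <<'E'
from h import *
from scipy.optimize import least_squares
obs={}
for c in("scene","top"):
    im=cams.snapshot(c); cv2.imwrite(f'pics/{c}_f.png',im)
    m=cams.trace(c,"handwheel")[0]['mask'].astype(np.uint8)
    for d in cams.trace(c,"handle_mid")[:1]: m|=0; np.save(f'pics/h_{c}.npy',d['mask'])
    np.save(f'pics/w_{c}.npy',m)
    ct=max(cv2.findContours(m,0,1)[0],key=cv2.contourArea);obs[c]=cv2.convexHull(ct)[:,0].astype(float)
A,B=np.meshgrid(np.linspace(0,2*np.pi,60),np.linspace(0,2*np.pi,10));A=A.ravel();B=B.ravel();rr=.068+.007*np.cos(B)
def res(p,cs=("scene","top")):
    o=[]
    P=np.c_[p[0]+rr*np.cos(A),p[1]+rr*np.sin(A),p[2]+.007*np.sin(B)]
    for c in cs:
        h=cv2.convexHull(proj(c,P).astype(np.float32))
        o+=[cv2.pointPolygonTest(h,tuple(map(float,q)),True)-.5 for q in obs[c]]
    return o
for cs in(("scene","top"),("scene",),("top",)):
    s=least_squares(lambda p:res([p[0],p[1],.118],cs),[.525,-.176],diff_step=1e-3,loss='soft_l1');print(cs,s.x.round(4),s.cost/len(s.fun))
s=least_squares(res,[.525,-.176,.118],diff_step=1e-3,loss='soft_l1');print(s.x.round(4),s.cost/len(s.fun))
E
python3 fit.py
python3 - <<'E'
import numpy as np,cv2
o=[]
for c in("scene","top"):
    im=cv2.imread(f'pics/{c}_f.png');m=np.load(f'pics/w_{c}.npy')>0
    im[m]=im[m]//2+np.array([0,0,127],np.uint8)
    x,y=(330,160) if c=="scene" else (345,190)
    o.append(cv2.resize(im[y:y+65,x:x+65],None,fx=6,fy=6,interpolation=0))
cv2.imwrite('pics/m1.png',np.hstack(o))
E
```

```text
('scene', 'top') [ 0.5228 -0.1687] 0.1220462083129432
('scene',) [ 0.5244 -0.1692] 0.047610800410436006
('top',) [ 0.5224 -0.1688] 0.15100830461664122
[ 0.5222 -0.1683  0.1198] 0.10898672012481635
```

View pics/m1.png

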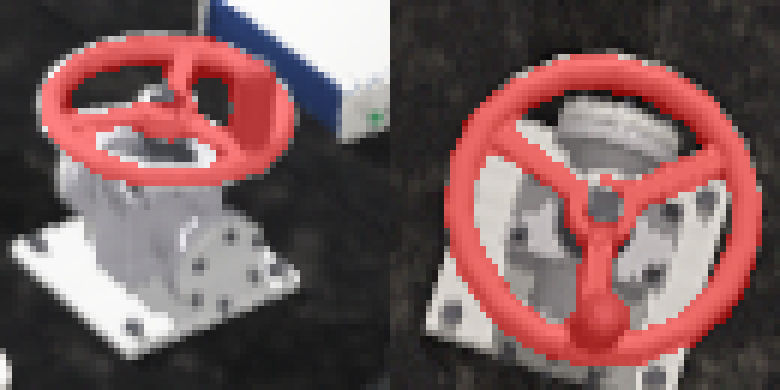

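```bash
python3 - <<'E'
from h import *
c0=np.array([.523,-.169])
A,Z=np.meshgrid(np.linspace(0,2*np.pi,40),np.linspace(.127,.177,8));A=A.ravel();Z=Z.ravel()
masks={}
for c in("scene","top"):
    m=np.load(f'pics/h_{c}.npy');masks[c]=m;ys,xs=np.nonzero(m);print(c,m.sum(),xs.mean(),ys.mean(),xs.min(),xs.max(),ys.min(),ys.max())
for th in np.arange(2.7,3.7,.05):
    h=c0+.062*np.array([np.cos(th),np.sin(th)]);o=[]
    for c in masks:
        q=np.zeros((400,640),np.uint8);cv2.fillConvexPoly(q,cv2.convexHull(np.round(proj(c,np.c_[h[0]+.012*np.cos(A),h[1]+.012*np.sin(A),Z])).astype(np.int32)),1)
        o.append((masks[c]&(q>0)).sum()/(masks[c]|(q>0)).sum())
    print(round(th,2),h.round(4),np.round(o,2))
for px in([380,242],[380,241.5]): print(atz('top',px,.177))
E
```

```text
scene 91 372.0 177.0 369 375 170 184
top 58 379.5 243.8793103448276 376 383 240 248
2.7 [ 0.4669 -0.1425] [0. 0.]
2.75 [ 0.4657 -0.1453] [0.04 0.  ]
2.8 [ 0.4646 -0.1482] [0.09 0.  ]
2.85 [ 0.4636 -0.1512] [0.14 0.  ]
2.9 [ 0.4628 -0.1542] [0.19 0.03]
2.95 [ 0.4621 -0.1572] [0.27 0.07]
3.0 [ 0.4616 -0.1603] [0.36 0.14]
3.05 [ 0.4613 -0.1633] [0.44 0.24]
3.1 [ 0.4611 -0.1664] [0.53 0.33]
3.15 [ 0.461  -0.1695] [0.63 0.45]
3.2 [ 0.4611 -0.1726] [0.61 0.48]
3.25 [ 0.4614 -0.1757] [0.64 0.48]
3.3 [ 0.4618 -0.1788] [0.65 0.47]
3.35 [ 0.4623 -0.1818] [0.59 0.42]
3.4 [ 0.4631 -0.1848] [0.53 0.33]
3.45 [ 0.4639 -0.1878] [0.47 0.24]
3.5 [ 0.4649 -0.1907] [0.42 0.15]
3.55 [ 0.4661 -0.1936] [0.37 0.1 ]
3.6 [ 0.4674 -0.1964] [0.33 0.06]
3.65 [ 0.4688 -0.1992] [0.29 0.02]
[ 0.46038773 -0.17424509  0.177     ]
[ 0.46171884 -0.17398013  0.177     ]
```

Wheel centre is (0.523, -0.169) and the handle is at about (0.4615, -0.174), angle about 3.23 rad. Both agree with the given radius and heights. Next I go above the handle.

Emit:
drive_tool([
  [[12,20,0,-0.018,88],[12,20,0,-0.018,88],[12,20,0,-0.018,88],[12,20,0,-0.018,88],[12,20,0,-0.018,88],[12,20,0,-0.018,88],[12,20,0,-0.018,88],[12,20,0,-0.018,88],[12,20,0,-0.018,88],[12,20,0,-0.018,88]],
], force=25)

```text
clock: 2.5
tool_pos: [0.3442, -0.3829, 0.2389]
eef_rot: [0.996, 0.092, 0.0, 0.0]
contact_force: [0.0, 0.5, -0.1]
opening: 0.999
```

Emit:
drive_tool([
  [[12,20,0,-0.018,88],[12,20,0,-0.018,88],[12,20,0,-0.018,88],[12,20,0,-0.018,88],[12,20,0,-0.018,88],[12,20,0,-0.018,88],[12,20,0,-0.018,88],[12,20,0,-0.018,88],[12,20,0,-0.018,88],[0,0,0,0,88]],
])

```text
clock: 3.5
tool_pos: [0.4538, -0.2003, 0.2389]
eef_rot: [1.0, 0.015, 0.001, -0.001]
contact_force: [-0.5, -0.4, -0.1]
opening: 0.997
```

```bash
python3 -c "
from h import *
s=sensors.get_state();print(s['clock'],s['q'].round(3),s['tool_pos'].round(4),s['eef_rot'].round(3),s['contact_force'].round(2))"
```

```text
3.5 [ 0.358  0.52  -0.052  1.952  0.038  0.669 -1.258] [ 0.4538 -0.2003  0.2389] [ 1.     0.015  0.001 -0.001] [-0.55 -0.44 -0.08]
```

Emit:
drive_tool([
  [[4,13,0,0,88],[4,13,0,0,88],[0,0,-15,0,88],[0,0,-15,0,88],[0,0,-15,0,88],[0,0,-15,0,88],[0,0,-15,0,88],[0,0,-12,0,88],[0,0,-12,0,88],[0,0,0,0,88]],
])

```text
clock: 4.5
tool_pos: [0.4586, -0.1772, 0.1387]
eef_rot: [1.0, 0.012, -0.001, -0.0]
contact_force: [1.0, -0.5, 0.1]
opening: 0.999
```

```bash
python3 - <<'E'
from h import *
s=sensors.get_state();print(s['clock'],s['tool_pos'].round(4),s['contact_force'].round(2))
a=cams.snapshot('scene');b=cams.snapshot('top')
cv2.imwrite('pics/g1.png',np.hstack([cv2.resize(a[130:230,310:410],None,fx=4,fy=4),cv2.resize(b[180:280,330:430],None,fx=4,fy=4)]))
E
```

```text
4.5 [ 0.4586 -0.1772  0.1387] [ 0.98 -0.48  0.08]
```

View pics/g1.png

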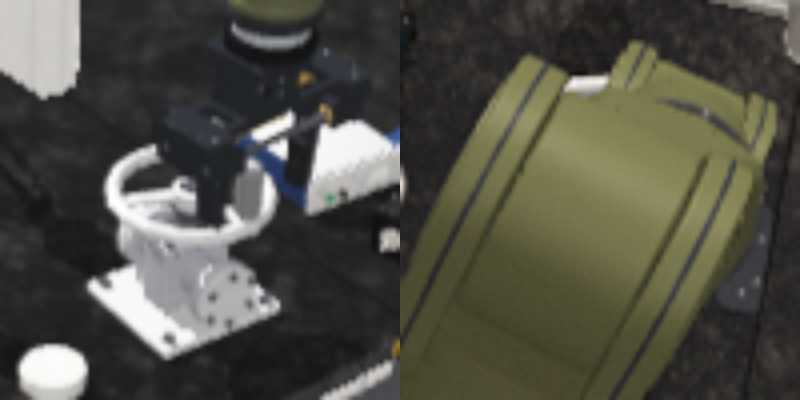

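The scene view shows the left finger (near 212,180) beside the handle (250,190), clear of the rim. I centre slightly and close.

Emit:
drive_tool([
  [[2,2,1,0,88],[1,1,0,0,60],[0,0,0,0,40],[0,0,0,0,30],[0,0,0,0,20],[0,0,0,0,20],[0,0,0,0,20],[0,0,0,0,20]],
], force=25)

```text
clock: 5.4
tool_pos: [0.4625, -0.1747, 0.1407]
eef_rot: [1.0, 0.012, -0.0, 0.0]
contact_force: [0.1, 0.6, 0.1]
opening: 0.385
```

```bash
cat > st.py <<'E'
from h import *
s=sensors.get_state();p=s['tool_pos'];f=s['contact_force'];d=p[:2]-[.523,-.169];th=np.arctan2(d[1],d[0])
u=np.array([np.cos(th),np.sin(th)]);t=np.array([-u[1],u[0]])
print(round(s['clock'],2),p.round(4),'R',np.hypot(*d).round(4),'th',round(th%6.2832,3),'F',f.round(2),'rad',round(f[:2]@u,2),'tan',round(f[:2]@t,2),'open',round(s['opening']*88.1,1),'q',s['q'].round(2))
E
python3 st.py
```

```text
5.4 [ 0.4625 -0.1747  0.1407] R 0.0607 th 3.235 F [0.07 0.63 0.07] rad -0.13 tan -0.62 open 33.9 q [ 0.29  0.68 -0.03  2.05  0.05  0.41 -1.33]
```

Still closing (34 mm); I'll wait a moment longer.

Emit:
drive_tool([
  [[0,0,0,0,15],[0,0,0,0,15],[0,0,0,0,15],[0,0,0,0,15]],
])

```text
clock: 5.8
tool_pos: [0.4625, -0.1744, 0.1407]
eef_rot: [1.0, 0.012, -0.0, -0.0]
contact_force: [0.0, 1.4, 0.0]
opening: 0.261
```

```bash
python3 st.py
python3 - <<'E'
import numpy as np
th=3.235;R=62;st=.1
for k in range(7):
    print(k,round(th,3),[[int(round(x)) for x in R*(np.array([np.cos(th+(i+1)*st),np.sin(th+(i+1)*st)])-[np.cos(th+i*st),np.sin(th+i*st)])*10] for i in range(10)]);th+=1
E
```

```text
5.8 [ 0.4625 -0.1744  0.1407] R 0.0607 th 3.231 F [0.01 1.37 0.03] rad -0.13 tan -1.36 open 23.0 q [ 0.29  0.68 -0.03  2.05  0.05  0.41 -1.33]
0 3.235 [[9, -61], [15, -60], [21, -58], [27, -56], [32, -53], [37, -50], [42, -46], [46, -41], [50, -36], [54, -31]]
1 4.235 [[56, -26], [59, -20], [60, -14], [61, -8], [62, -2], [62, 4], [61, 11], [60, 17], [58, 23], [55, 28]]
2 5.235 [[52, 34], [48, 39], [44, 43], [40, 47], [35, 51], [30, 54], [24, 57], [18, 59], [12, 61], [6, 62]]
3 6.235 [[0, 62], [-6, 62], [-12, 61], [-18, 59], [-24, 57], [-30, 54], [-35, 51], [-40, 47], [-45, 43], [-49, 38]]
4 7.235 [[-52, 33], [-55, 28], [-58, 22], [-60, 16], [-61, 10], [-62, 4], [-62, -2], [-61, -8], [-60, -14], [-59, -20]]
5 8.235 [[-56, -26], [-53, -31], [-50, -37], [-46, -41], [-42, -46], [-37, -50], [-32, -53], [-26, -56], [-21, -58], [-15, -60]]
6 9.235 [[-9, -61], [-2, -62], [4, -62], [10, -61], [16, -60], [22, -58], [28, -56], [33, -53], [38, -49], [43, -45]]
```

Emit:
drive_tool([
  [[0.9,-6.1,0,0,15],[1.5,-6.0,0,0,15],[2.1,-5.8,0,0,15],[2.7,-5.6,0,0,15],[3.2,-5.3,0,0,15],[3.7,-5.0,0,0,15],[4.2,-4.6,0,0,15],[4.6,-4.1,0,0,15],[5.0,-3.6,0,0,15],[5.4,-3.1,0,0,15]],
])

```text
clock: 6.8
tool_pos: [0.4962, -0.2223, 0.1405]
eef_rot: [1.0, 0.012, -0.0, -0.001]
contact_force: [0.8, 7.2, -0.5]
opening: 0.264
```

```bash
python3 st.py
```

```text
6.8 [ 0.4962 -0.2223  0.1405] R 0.0597 th 4.246 F [ 0.78  7.2  -0.46] rad -6.78 tan -2.54 open 23.3 q [ 0.37  0.73 -0.05  1.9   0.06  0.51 -1.27]
```

Grip holds; the force is modest (drag 2.5 N, radial 7 N inward, so the true centre lies about 1–2 mm further +x/+y). I continue with a small correction.

Emit:
drive_tool([
  [[5.6,-1.6,0,0,15],[5.9,-1.4,0,0,15],[6.0,-1.2,0,0,15],[6.1,-0.8,0,0,15],[6.2,-0.2,0,0,15],[6.2,0.4,0,0,15],[6.1,1.1,0,0,15],[6.0,1.7,0,0,15],[5.8,2.3,0,0,15],[5.5,2.8,0,0,15]],
])

```text
clock: 7.8
tool_pos: [0.5537, -0.2214, 0.1404]
eef_rot: [1.0, 0.011, -0.002, 0.0]
contact_force: [-4.8, 2.6, 1.3]
opening: 0.265
```

```bash
python3 st.py
```

```text
7.8 [ 0.5537 -0.2214  0.1404] R 0.0607 th 5.243 F [-4.82  2.58  1.35] rad -4.67 tan -2.85 open 23.3 q [ 0.33  0.78 -0.04  1.74  0.05  0.62 -1.29]
```

```bash
python3 - <<'E'
import numpy as np
from scipy.optimize import least_squares
P=np.array([[.4625,-.1744],[.4962,-.2223],[.5537,-.2214]])
print(least_squares(lambda c:np.hypot(*(P-c).T)-.062,[.523,-.169]).x,least_squares(lambda c:np.hypot(*(P-c[:2]).T)-c[2],[.523,-.169,.062]).x)
E
```

```text
[ 0.52406098 -0.16692868] [ 0.5240895  -0.16687357  0.06204767]
```

```bash
cat > plan.py <<'E'
import sys,numpy as np
x,y,th,n,st=map(float,sys.argv[1:6]);c=np.array([524.1,-166.9]);p=np.array([x,y])
for k in range(int(sys.argv[6])):
    rows=[]
    for i in range(int(n)):
        th+=st;q=(c+62*np.array([np.cos(th),np.sin(th)]));d=np.round(q-p,1);p=p+d;rows.append([float(d[0]),float(d[1]),0,0,15])
    print(round(th,3),p.round(1),rows)
E
python3 plan.py 555.2 -220.5 5.21 10 .1 4
```

```text
6.21 [ 585.9 -171.4] [[3.8, 2.3, 0, 0, 15], [4.9, 3.8, 0, 0, 15], [4.6, 4.2, 0, 0, 15], [4.1, 4.6, 0, 0, 15], [3.6, 5.1, 0, 0, 15], [3.1, 5.3, 0, 0, 15], [2.5, 5.7, 0, 0, 15], [2.0, 5.9, 0, 0, 15], [1.4, 6.0, 0, 0, 15], [0.7, 6.2, 0, 0, 15]]
7.21 [ 561.3 -117.3] [[0.2, 6.2, 0, 0, 15], [-0.5, 6.1, 0, 0, 15], [-1.1, 6.1, 0, 0, 15], [-1.7, 6.0, 0, 0, 15], [-2.3, 5.8, 0, 0, 15], [-2.8, 5.5, 0, 0, 15], [-3.4, 5.2, 0, 0, 15], [-3.9, 4.8, 0, 0, 15], [-4.3, 4.4, 0, 0, 15], [-4.8, 4.0, 0, 0, 15]]
8.21 [ 502.5 -108.8] [[-5.1, 3.5, 0, 0, 15], [-5.5, 2.9, 0, 0, 15], [-5.7, 2.4, 0, 0, 15], [-5.9, 1.8, 0, 0, 15], [-6.1, 1.2, 0, 0, 15], [-6.2, 0.5, 0, 0, 15], [-6.2, 0.0, 0, 0, 15], [-6.1, -0.7, 0, 0, 15], [-6.1, -1.2, 0, 0, 15], [-5.9, -1.9, 0, 0, 15]]
9.21 [ 463.5 -153.7] [[-5.7, -2.4, 0, 0, 15], [-5.4, -3.0, 0, 0, 15], [-5.1, -3.6, 0, 0, 15], [-4.7, -4.0, 0, 0, 15], [-4.3, -4.5, 0, 0, 15], [-3.8, -4.8, 0, 0, 15], [-3.4, -5.3, 0, 0, 15], [-2.7, -5.5, 0, 0, 15], [-2.3, -5.8, 0, 0, 15], [-1.6, -6.0, 0, 0, 15]]
```

Emit:
drive_tool([
  [[3.8,2.3,0,0,15],[4.9,3.8,0,0,15],[4.6,4.2,0,0,15],[4.1,4.6,0,0,15],[3.6,5.1,0,0,15],[3.1,5.3,0,0,15],[2.5,5.7,0,0,15],[2.0,5.9,0,0,15],[1.4,6.0,0,0,15],[0.7,6.2,0,0,15]],
])

```text
clock: 8.8
tool_pos: [0.5861, -0.1718, 0.1407]
eef_rot: [1.0, 0.012, 0.0, 0.0]
contact_force: [-5.1, -2.1, -0.9]
opening: 0.264
```

```bash
sed -i 's/\[.523,-.169\]/[.5241,-.1669]/' st.py; python3 st.py
```

```text
8.8 [ 0.5861 -0.1718  0.1407] R 0.0622 th 6.204 F [-5.13 -2.13 -0.86] rad -4.94 tan -2.53 open 23.2 q [ 0.23  0.79 -0.03  1.7   0.04  0.65 -1.37]
```

Emit:
drive_tool([
  [[0.2,6.2,0,0,15],[-0.5,6.1,0,0,15],[-1.1,6.1,0,0,15],[-1.7,6.0,0,0,15],[-2.3,5.8,0,0,15],[-2.8,5.5,0,0,15],[-3.4,5.2,0,0,15],[-3.9,4.8,0,0,15],[-4.3,4.4,0,0,15],[-4.8,4.0,0,0,15]],
])

```text
clock: 9.8
tool_pos: [0.5619, -0.1173, 0.141]
eef_rot: [1.0, 0.012, 0.001, 0.0]
contact_force: [-1.5, -4.5, -2.4]
opening: 0.261
```

```bash
python3 st.py
```

```text
9.8 [ 0.5619 -0.1173  0.141 ] R 0.0624 th 0.921 F [-1.54 -4.5  -2.38] rad -4.52 tan -1.5 open 23.0 q [ 0.14  0.75 -0.02  1.82  0.03  0.57 -1.45]
```

Emit:
drive_tool([
  [[-5.1,3.5,0,0,15],[-5.5,2.9,0,0,15],[-5.7,2.4,0,0,15],[-5.9,1.8,0,0,15],[-6.1,1.2,0,0,15],[-6.2,0.5,0,0,15],[-6.2,0.0,0,0,15],[-6.1,-0.7,0,0,15],[-6.1,-1.2,0,0,15],[-5.9,-1.9,0,0,15]],
])

```text
clock: 10.8
tool_pos: [0.5024, -0.1084, 0.1409]
eef_rot: [1.0, 0.012, 0.0, -0.0]
contact_force: [3.0, -0.4, -1.1]
opening: 0.266
```

```bash
python3 st.py
```

```text
10.8 [ 0.5024 -0.1084  0.1409] R 0.0624 th 1.927 F [ 3.04 -0.35 -1.05] rad -1.39 tan -2.73 open 23.4 q [ 0.14  0.7  -0.02  1.99  0.03  0.45 -1.45]
```

Emit:
drive_tool([
  [[-5.7,-2.4,0,0,15],[-5.4,-3.0,0,0,15],[-5.1,-3.6,0,0,15],[-4.7,-4.0,0,0,15],[-4.3,-4.5,0,0,15],[-3.8,-4.8,0,0,15],[-3.4,-5.3,0,0,15],[-2.7,-5.5,0,0,15],[-2.3,-5.8,0,0,15],[-1.6,-6.0,0,0,15]],
])

```text
clock: 11.8
tool_pos: [0.4631, -0.1545, 0.1407]
eef_rot: [1.0, 0.012, -0.0, -0.0]
contact_force: [0.4, 2.5, 0.7]
opening: 0.258
```

```bash
python3 st.py; python3 plan.py 463.5 -153.7 9.21 8 .1 1;python3 plan.py 494.0 -221.2 10.01 5 .05 20 >/dev/null; python3 plan.py 463.5 -153.7 9.21 8 .1 1
```

```text
11.8 [ 0.4631 -0.1545  0.1407] R 0.0622 th 2.94 F [0.42 2.5  0.65] rad 0.09 tan -2.53 open 22.8 q [ 0.25  0.68 -0.03  2.07  0.06  0.4  -1.38]
10.01 [ 472.4 -201.1] [[-1.0, -6.1, 0, 0, 15], [-0.4, -6.2, 0, 0, 15], [0.2, -6.2, 0, 0, 15], [0.9, -6.1, 0, 0, 15], [1.4, -6.0, 0, 0, 15], [2.0, -5.9, 0, 0, 15], [2.7, -5.6, 0, 0, 15], [3.1, -5.3, 0, 0, 15]]
10.01 [ 472.4 -201.1] [[-1.0, -6.1, 0, 0, 15], [-0.4, -6.2, 0, 0, 15], [0.2, -6.2, 0, 0, 15], [0.9, -6.1, 0, 0, 15], [1.4, -6.0, 0, 0, 15], [2.0, -5.9, 0, 0, 15], [2.7, -5.6, 0, 0, 15], [3.1, -5.3, 0, 0, 15]]
```

Emit:
drive_tool([
  [[-1.0,-6.1,0,0,15],[-0.4,-6.2,0,0,15],[0.2,-6.2,0,0,15],[0.9,-6.1,0,0,15],[1.4,-6.0,0,0,15],[2.0,-5.9,0,0,15],[2.7,-5.6,0,0,15],[3.1,-5.3,0,0,15]],
])

```text
clock: 12.6
tool_pos: [0.4727, -0.2016, 0.1407]
eef_rot: [1.0, 0.012, -0.0, -0.0]
contact_force: [1.8, 3.5, -0.9]
opening: 0.264
```

```bash
python3 st.py; python3 plan.py 472.4 -201.1 10.01 3 .1 18
```

```text
12.6 [ 0.4727 -0.2016  0.1407] R 0.062 th 3.735 F [ 1.82  3.52 -0.94] rad -3.47 tan -1.9 open 23.2 q [ 0.34  0.7  -0.05  1.99  0.07  0.45 -1.31]
10.31 [ 484.8 -214.9] [[3.7, -5.0, 0, 0, 15], [4.2, -4.6, 0, 0, 15], [4.5, -4.2, 0, 0, 15]]
10.61 [ 500.8 -224.3] [[5.0, -3.7, 0, 0, 15], [5.4, -3.1, 0, 0, 15], [5.6, -2.6, 0, 0, 15]]
10.91 [ 518.8 -228.7] [[5.8, -2.1, 0, 0, 15], [6.1, -1.4, 0, 0, 15], [6.1, -0.9, 0, 0, 15]]
11.21 [ 537.3 -227.5] [[6.2, -0.2, 0, 0, 15], [6.2, 0.4, 0, 0, 15], [6.1, 1.0, 0, 0, 15]]
11.51 [ 554.6 -220.9] [[6.0, 1.6, 0, 0, 15], [5.8, 2.2, 0, 0, 15], [5.5, 2.8, 0, 0, 15]]
11.81 [ 569.2 -209.4] [[5.2, 3.3, 0, 0, 15], [4.9, 3.9, 0, 0, 15], [4.5, 4.3, 0, 0, 15]]
12.11 [ 579.8 -194.2] [[4.0, 4.7, 0, 0, 15], [3.5, 5.1, 0, 0, 15], [3.1, 5.4, 0, 0, 15]]
12.41 [ 585.3 -176.6] [[2.4, 5.7, 0, 0, 15], [1.9, 5.9, 0, 0, 15], [1.2, 6.0, 0, 0, 15]]
12.71 [ 585.5 -158. ] [[0.7, 6.2, 0, 0, 15], [0.0, 6.2, 0, 0, 15], [-0.5, 6.2, 0, 0, 15]]
13.01 [ 580.1 -140.3] [[-1.2, 6.1, 0, 0, 15], [-1.8, 5.9, 0, 0, 15], [-2.4, 5.7, 0, 0, 15]]
13.31 [ 569.7 -124.9] [[-2.9, 5.5, 0, 0, 15], [-3.5, 5.1, 0, 0, 15], [-4.0, 4.8, 0, 0, 15]]
13.61 [ 555.3 -113.3] [[-4.4, 4.3, 0, 0, 15], [-4.8, 3.9, 0, 0, 15], [-5.2, 3.4, 0, 0, 15]]
13.91 [ 538.1 -106.5] [[-5.5, 2.8, 0, 0, 15], [-5.8, 2.3, 0, 0, 15], [-5.9, 1.7, 0, 0, 15]]
14.21 [ 519.6 -105.1] [[-6.1, 1.1, 0, 0, 15], [-6.2, 0.5, 0, 0, 15], [-6.2, -0.2, 0, 0, 15]]
14.51 [ 501.5 -109.2] [[-6.2, -0.7, 0, 0, 15], [-6.0, -1.4, 0, 0, 15], [-5.9, -2.0, 0, 0, 15]]
14.81 [ 485.5 -118.4] [[-5.6, -2.5, 0, 0, 15], [-5.4, -3.1, 0, 0, 15], [-5.0, -3.6, 0, 0, 15]]
15.11 [ 472.9 -132. ] [[-4.7, -4.1, 0, 0, 15], [-4.2, -4.6, 0, 0, 15], [-3.7, -4.9, 0, 0, 15]]
15.41 [ 464.8 -148.7] [[-3.3, -5.3, 0, 0, 15], [-2.7, -5.6, 0, 0, 15], [-2.1, -5.8, 0, 0, 15]]
```

Emit:
drive_tool([
  [[3.7,-5.0,0,0,15],[4.2,-4.6,0,0,15],[4.5,-4.2,0,0,15]],
])

```text
clock: 12.9
tool_pos: [0.4852, -0.2151, 0.1407]
eef_rot: [1.0, 0.012, -0.0, -0.0]
contact_force: [1.0, 4.2, -0.6]
opening: 0.264
```

```bash
python3 st.py
```

```text
12.9 [ 0.4852 -0.2151  0.1407] R 0.062 th 4.033 F [ 1.03  4.15 -0.56] rad -3.88 tan -1.81 open 23.2 q [ 0.36  0.71 -0.05  1.94  0.08  0.49 -1.29]
```

Emit:
drive_tool([
  [[5.0,-3.7,0,0,15],[5.4,-3.1,0,0,15],[5.6,-2.6,0,0,15]],
])

```text
clock: 13.2
tool_pos: [0.501, -0.2243, 0.1406]
eef_rot: [1.0, 0.012, -0.0, -0.0]
contact_force: [-0.2, 4.3, 0.2]
opening: 0.261
```

```bash
python3 st.py
```

```text
13.2 [ 0.501  -0.2243  0.1406] R 0.0619 th 4.329 F [-0.22  4.32  0.25] rad -3.93 tan -1.82 open 23.0 q [ 0.37  0.73 -0.06  1.89  0.08  0.52 -1.28]
```

Emit:
drive_tool([
  [[5.8,-2.1,0,0,15],[6.1,-1.4,0,0,15],[6.1,-0.9,0,0,15]],
])

```text
clock: 13.5
tool_pos: [0.5185, -0.2286, 0.1405]
eef_rot: [1.0, 0.012, -0.001, -0.0]
contact_force: [-1.2, 5.1, 0.8]
opening: 0.259
```

```bash
python3 st.py
```

```text
13.5 [ 0.5185 -0.2286  0.1405] R 0.0619 th 4.622 F [-1.18  5.1   0.79] rad -4.97 tan -1.64 open 22.8 q [ 0.37  0.75 -0.06  1.84  0.07  0.56 -1.28]
```

Emit:
drive_tool([
  [[6.2,-0.2,0,0,15],[6.2,0.4,0,0,15],[6.1,1.0,0,0,15]],
])

```text
clock: 13.8
tool_pos: [0.5362, -0.2277, 0.1404]
eef_rot: [1.0, 0.012, -0.002, -0.0]
contact_force: [-2.7, 4.9, 1.3]
opening: 0.261
```

```bash
python3 st.py
```

```text
13.8 [ 0.5362 -0.2277  0.1404] R 0.0619 th 4.909 F [-2.66  4.88  1.32] rad -5.3 tan -1.66 open 23.0 q [ 0.35  0.76 -0.06  1.79  0.07  0.6  -1.29]
```

Emit:
drive_tool([
  [[6.0,1.6,0,0,15],[5.8,2.2,0,0,15],[5.5,2.8,0,0,15]],
])

```text
clock: 14.1
tool_pos: [0.553, -0.2217, 0.1404]
eef_rot: [1.0, 0.011, -0.002, 0.0]
contact_force: [-3.6, 2.0, 1.5]
opening: 0.263
```

```bash
python3 st.py
```

```text
14.1 [ 0.553  -0.2217  0.1404] R 0.062 th 5.198 F [-3.59  1.98  1.48] rad -3.42 tan -2.25 open 23.2 q [ 0.33  0.78 -0.05  1.74  0.06  0.62 -1.31]
```

Emit:
drive_tool([
  [[5.2,3.3,0,0,15],[4.9,3.9,0,0,15],[4.5,4.3,0,0,15]],
])

```text
clock: 14.4
tool_pos: [0.5685, -0.2102, 0.1405]
eef_rot: [1.0, 0.012, -0.001, 0.0]
contact_force: [-4.9, 1.5, 1.3]
opening: 0.26
```

```bash
python3 st.py
```

```text
14.4 [ 0.5685 -0.2102  0.1405] R 0.062 th 5.511 F [-4.94  1.47  1.31] rad -4.57 tan -2.39 open 22.9 q [ 0.3   0.79 -0.05  1.71  0.06  0.64 -1.33]
```

Emit:
drive_tool([
  [[4.0,4.7,0,0,15],[3.5,5.1,0,0,15],[3.1,5.4,0,0,15]],
])

```text
clock: 14.7
tool_pos: [0.5796, -0.1948, 0.1406]
eef_rot: [1.0, 0.012, -0.0, 0.0]
contact_force: [-5.7, 0.6, -0.3]
opening: 0.261
```

```bash
python3 st.py
```

```text
14.7 [ 0.5796 -0.1948  0.1406] R 0.0621 th 5.818 F [-5.74  0.57 -0.28] rad -5.38 tan -2.06 open 23.0 q [ 0.27  0.79 -0.05  1.7   0.05  0.65 -1.35]
```

Emit:
drive_tool([
  [[2.4,5.7,0,0,15],[1.9,5.9,0,0,15],[1.2,6.0,0,0,15]],
])

```text
clock: 15.0
tool_pos: [0.5854, -0.1773, 0.1407]
eef_rot: [1.0, 0.012, -0.0, 0.001]
contact_force: [-4.6, -2.6, -0.8]
opening: 0.264
```

```bash
python3 st.py
```

```text
15.0 [ 0.5854 -0.1773  0.1407] R 0.0622 th 6.116 F [-4.63 -2.6  -0.84] rad -4.13 tan -3.34 open 23.3 q [ 0.24  0.79 -0.04  1.7   0.05  0.65 -1.38]
```

Emit:
drive_tool([
  [[0.7,6.2,0,0,15],[0.0,6.2,0,0,15]],
])

```text
clock: 15.2
tool_pos: [0.5862, -0.1647, 0.1408]
eef_rot: [1.0, 0.012, 0.0, 0.001]
contact_force: [-4.1, -2.2, -2.1]
opening: 0.263
```

```bash
python3 st.py
```

```text
15.2 [ 0.5862 -0.1647  0.1408] R 0.0622 th 0.035 F [-4.12 -2.2  -2.12] rad -4.19 tan -2.06 open 23.2 q [ 0.22  0.79 -0.04  1.71  0.05  0.64 -1.39]
```

Not the stop yet. I carry on.

Emit:
drive_tool([
  [[-0.5,6.2,0,0,15],[-1.2,6.1,0,0,15],[-1.8,5.9,0,0,15]],
])

```text
clock: 15.5
tool_pos: [0.5828, -0.1463, 0.1409]
eef_rot: [1.0, 0.012, 0.0, 0.0]
contact_force: [-3.0, -3.7, -2.6]
opening: 0.257
```

```bash
python3 st.py
```

```text
15.5 [ 0.5828 -0.1463  0.1409] R 0.0623 th 0.338 F [-3.04 -3.7  -2.6 ] rad -4.1 tan -2.49 open 22.6 q [ 0.19  0.78 -0.04  1.73  0.04  0.63 -1.42]
```

Emit:
drive_tool([
  [[-2.4,5.7,0,0,15],[-2.9,5.5,0,0,15],[-3.5,5.1,0,0,15]],
])

```text
clock: 15.8
tool_pos: [0.5742, -0.1298, 0.1409]
eef_rot: [1.0, 0.012, 0.001, 0.0]
contact_force: [-2.1, -4.1, -2.2]
opening: 0.263
```

```bash
python3 st.py
```

```text
15.8 [ 0.5742 -0.1298  0.1409] R 0.0623 th 0.637 F [-2.09 -4.12 -2.17] rad -4.13 tan -2.07 open 23.1 q [ 0.16  0.77 -0.03  1.77  0.04  0.6  -1.44]
```

Emit:
drive_tool([
  [[-4.0,4.8,0,0,15],[-4.4,4.3,0,0,15],[-4.8,3.9,0,0,15]],
])

```text
clock: 16.1
tool_pos: [0.5611, -0.1167, 0.141]
eef_rot: [1.0, 0.012, 0.001, 0.0]
contact_force: [-0.8, -4.9, -1.6]
opening: 0.259
```

```bash
python3 st.py
```

```text
16.1 [ 0.5611 -0.1167  0.141 ] R 0.0624 th 0.937 F [-0.83 -4.85 -1.6 ] rad -4.4 tan -2.21 open 22.9 q [ 0.14  0.75 -0.03  1.82  0.04  0.57 -1.46]
```

Emit:
drive_tool([
  [[-5.2,3.4,0,0,15],[-5.5,2.8,0,0,15],[-5.8,2.3,0,0,15]],
])

```text
clock: 16.4
tool_pos: [0.5446, -0.1079, 0.141]
eef_rot: [1.0, 0.012, 0.001, -0.0]
contact_force: [0.9, -3.4, -1.7]
opening: 0.264
```

```bash
python3 st.py
```

```text
16.4 [ 0.5446 -0.1079  0.141 ] R 0.0624 th 1.237 F [ 0.93 -3.38 -1.72] rad -2.89 tan -1.99 open 23.2 q [ 0.13  0.74 -0.03  1.87  0.04  0.53 -1.47]
```

Emit:
drive_tool([
  [[-5.9,1.7,0,0,15],[-6.1,1.1,0,0,15],[-6.2,0.5,0,0,15]],
])

```text
clock: 16.7
tool_pos: [0.5262, -0.1045, 0.141]
eef_rot: [1.0, 0.012, 0.001, -0.0]
contact_force: [1.3, -2.4, -0.7]
opening: 0.262
```

```bash
python3 st.py
```

```text
16.7 [ 0.5262 -0.1045  0.141 ] R 0.0624 th 1.537 F [ 1.31 -2.39 -0.7 ] rad -2.34 tan -1.39 open 23.1 q [ 0.13  0.72 -0.03  1.93  0.04  0.49 -1.47]
```

Emit:
drive_tool([
  [[-6.2,-0.2,0,0,15],[-6.2,-0.7,0,0,15],[-6.0,-1.4,0,0,15]],
])

```text
clock: 17.0
tool_pos: [0.5109, -0.106, 0.1413]
eef_rot: [1.0, 0.013, 0.004, -0.001]
contact_force: [10.5, 1.2, -5.3]
opening: 0.26
```

```bash
python3 st.py
```

```text
17.0 [ 0.5109 -0.106   0.1413] R 0.0623 th 1.784 F [10.48  1.18 -5.33] rad -1.06 tan -10.49 open 22.9 q [ 0.14  0.7  -0.03  1.98  0.04  0.45 -1.47]
```

Force jumped to 10.5 N tangential: that's the stop. I hold briefly to confirm it.

Emit:
drive_tool([
  [[0,0,0,0,15],[0,0,0,0,15],[0,0,0,0,15]],
])

```text
clock: 17.3
tool_pos: [0.5116, -0.1059, 0.1413]
eef_rot: [1.0, 0.013, 0.004, -0.001]
contact_force: [9.4, 1.1, -5.2]
opening: 0.263
```

```bash
python3 st.py; python3 - <<'E'
from h import *
a=cams.snapshot('scene');np.save('pics/stop.npy',a)
cv2.imwrite('pics/g2.png',cv2.resize(a[130:230,310:410],None,fx=5,fy=5))
E
```

```text
17.3 [ 0.5116 -0.1059  0.1413] R 0.0623 th 1.772 F [ 9.38  1.06 -5.24] rad -0.84 tan -9.4 open 23.2 q [ 0.14  0.7  -0.03  1.98  0.04  0.45 -1.47]
```

View pics/g2.png

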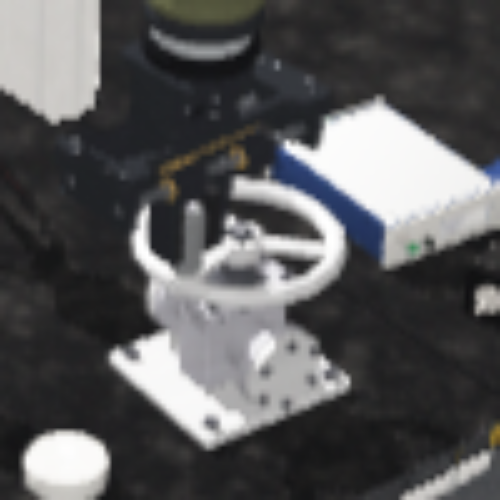

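```bash
python3 - <<'E'
from h import *
for th in (1.6,1.7,1.77,1.85):
    h=np.array([.5241,-.1669])+.062*np.array([np.cos(th),np.sin(th)])
    A,Z=np.meshgrid(np.linspace(0,6.28,30),[.127,.177]);A=A.ravel();Z=Z.ravel()
    P=proj('scene',np.c_[h[0]+.012*np.cos(A),h[1]+.012*np.sin(A),Z]);print(th,h.round(4),((P.min(0)-[310,130])*5).round(),((P.max(0)-[310,130])*5).round())
m=mod('scene')[2];print(-m[:3,:3].T@m[:3,3])
E
```

```text
1.6 [ 0.5223 -0.1049] [152. 190.] [191. 271.]
1.7 [ 0.5161 -0.1054] [158. 193.] [198. 275.]
1.77 [ 0.5118 -0.1061] [163. 196.] [203. 278.]
1.85 [ 0.507  -0.1073] [169. 199.] [209. 281.]
[-0.49398291  0.83810468  1.07248535]
```

The camera view agrees with the handle at about 1.77 to 1.8 rad, so it has not slipped. At 9.4 N the windup is about 0.2 rad, so the spindle stop is near 14.13 rad unwrapped, about 1.73 turns from the start. A quarter turn back is about 12.56, so I lead the handle back to there.

```bash
python3 plan.py 507.4 -107.2 14.41 10 -.0935 2
```

```text
13.475 [ 562.2 -118. ] [[5.6, 1.3, 0, 0, 15], [5.8, 0.8, 0, 0, 15], [5.8, 0.2, 0, 0, 15], [5.8, -0.3, 0, 0, 15], [5.7, -0.9, 0, 0, 15], [5.6, -1.4, 0, 0, 15], [5.5, -1.9, 0, 0, 15], [5.3, -2.4, 0, 0, 15], [5.0, -2.9, 0, 0, 15], [4.7, -3.3, 0, 0, 15]]
12.54 [ 586.1 -168.5] [[4.4, -3.8, 0, 0, 15], [4.0, -4.1, 0, 0, 15], [3.7, -4.6, 0, 0, 15], [3.1, -4.8, 0, 0, 15], [2.8, -5.1, 0, 0, 15], [2.2, -5.4, 0, 0, 15], [1.7, -5.5, 0, 0, 15], [1.2, -5.7, 0, 0, 15], [0.7, -5.7, 0, 0, 15], [0.1, -5.8, 0, 0, 15]]
```

Emit:
drive_tool([
  [[5.6,1.3,0,0,15],[5.8,0.8,0,0,15],[5.8,0.2,0,0,15],[5.8,-0.3,0,0,15],[5.7,-0.9,0,0,15],[5.6,-1.4,0,0,15],[5.5,-1.9,0,0,15],[5.3,-2.4,0,0,15],[5.0,-2.9,0,0,15],[4.7,-3.3,0,0,15]],
])

```text
clock: 18.35
tool_pos: [0.563, -0.1182, 0.1407]
eef_rot: [1.0, 0.012, 0.0, -0.0]
contact_force: [-0.9, 3.3, 0.6]
opening: 0.264
```

```bash
python3 st.py
```

```text
18.35 [ 0.563  -0.1182  0.1407] R 0.0623 th 0.897 F [-0.94  3.35  0.59] rad 2.03 tan 2.82 open 23.3 q [ 0.14  0.76 -0.03  1.81  0.04  0.57 -1.46]
```

Emit:
drive_tool([
  [[4.4,-3.8,0,0,15],[4.0,-4.1,0,0,15],[3.7,-4.6,0,0,15],[3.1,-4.8,0,0,15],[2.8,-5.1,0,0,15],[2.2,-5.4,0,0,15],[1.7,-5.5,0,0,15],[1.2,-5.7,0,0,15],[0.7,-5.7,0,0,15],[0.1,-5.8,0,0,15]],
])

```text
clock: 19.35
tool_pos: [0.586, -0.1693, 0.1407]
eef_rot: [1.0, 0.012, -0.0, 0.0]
contact_force: [0.2, 1.9, 0.5]
opening: 0.265
```

Emit:
drive_tool([
  [[0,0,0,0,15],[0,0,0,0,15]],
])

```text
clock: 19.55
tool_pos: [0.5861, -0.1694, 0.1407]
eef_rot: [1.0, 0.012, -0.0, 0.0]
contact_force: [0.2, 0.7, 0.4]
opening: 0.263
```

```bash
python3 st.py
```

```text
19.55 [ 0.5861 -0.1694  0.1407] R 0.062 th 6.243 F [0.18 0.65 0.36] rad 0.15 tan 0.66 open 23.2 q [ 0.23  0.79 -0.04  1.7   0.05  0.65 -1.39]
```

Residual is about 2°, which is fine. Now open, lift straight up and retreat.

Emit:
drive_tool([
  [[0,0,0,0,40],[0,0,0,0,60],[0,0,0,0,60],[0,0,0,0,60],[0,0,0,0,60],[0,0,0,0,60],[0,0,0,0,60]],
])

```text
clock: 20.25
tool_pos: [0.5862, -0.1688, 0.1407]
eef_rot: [1.0, 0.012, -0.0, 0.0]
contact_force: [-0.0, 0.7, 0.8]
opening: 0.682
```

Emit:
drive_tool([
  [[0,0,10,0,60],[0,0,15,0,60],[0,0,15,0,60],[0,0,20,0,60],[0,0,20,0,60],[0,0,20,0,60],[-10,-20,0,0,60],[-15,-25,0,0,60],[-15,-25,0,0,60],[-15,-25,0,0,60]],
])

```text
clock: 21.25
tool_pos: [0.5307, -0.2647, 0.2416]
eef_rot: [1.0, 0.012, 0.0, 0.0]
contact_force: [1.2, -0.0, -0.6]
opening: 0.679
```

Emit:
drive_tool([
  [[-20,-30,0,0,60],[-20,-30,0,0,60],[-20,-30,0,0,60],[-20,-30,0,0,60],[-20,-30,0,0,60],[-20,-30,0,0,60],[-20,-30,0,0,60],[-20,-20,0,0,60],[-10,-10,0,0,60],[0,0,0,0,60]],
])

```text
clock: 22.25
tool_pos: [0.3592, -0.5054, 0.2412]
eef_rot: [1.0, 0.01, -0.0, 0.001]
contact_force: [1.1, -0.3, 0.5]
opening: 0.681
```

```bash
python3 st.py; python3 fit.py; python3 - <<'E'
from h import *
c0=np.array([.5241,-.1669])
A,Z=np.meshgrid(np.linspace(0,2*np.pi,40),np.linspace(.127,.177,8));A=A.ravel();Z=Z.ravel()
ms={c:np.load(f'pics/h_{c}.npy') for c in("scene","top")}
for th in np.arange(-.5,.5,.08):
    h=c0+.062*np.array([np.cos(th),np.sin(th)]);o=[]
    for c in ms:
        q=np.zeros((400,640),np.uint8);cv2.fillConvexPoly(q,cv2.convexHull(np.round(proj(c,np.c_[h[0]+.012*np.cos(A),h[1]+.012*np.sin(A),Z])).astype(np.int32)),1)
        o.append((ms[c]&(q>0)).sum()/(ms[c]|(q>0)).sum())
    print(round(th,2),np.round(o,2))
a=cv2.imread('pics/scene_f.png');b=cv2.imread('pics/top_f.png')
cv2.imwrite('pics/end.png',np.hstack([cv2.resize(a[130:290,230:430],None,fx=2,fy=2),cv2.resize(b[150:310,240:440],None,fx=2,fy=2)]))
for n in("lens_case","mirror_mount","vent_rim"):
    for c in ms:
        for d in cams.mark_of(c,n)[:1]: print(n,c,d['at'])
E
```

```text
22.25 [ 0.3592 -0.5054  0.2412] R 0.3765 th 4.259 F [ 1.08 -0.27  0.47] rad -0.23 tan 1.09 open 60.0 q [ 0.93  0.68 -0.09  1.58  0.07  0.89 -0.74]
('scene', 'top') [ 0.5227 -0.1682] 1.051152136785051
('scene',) [ 0.5217 -0.1672] 1.9473807251530246
('top',) [ 0.5228 -0.1683] 0.46903322189053426
[ 0.5226 -0.1681  0.1181] 1.0511213614229604
-0.5 [0.01 0.  ]
-0.42 [0.11 0.04]
-0.34 [0.2  0.12]
-0.26 [0.34 0.27]
-0.18 [0.45 0.42]
-0.1 [0.64 0.59]
-0.02 [0.65 0.61]
0.06 [0.61 0.46]
0.14 [0.48 0.3 ]
0.22 [0.36 0.15]
0.3 [0.27 0.06]
0.38 [0.16 0.  ]
0.46 [0.15 0.  ]
lens_case scene [323.4, 224.6]
lens_case top [319.5, 227.2]
mirror_mount scene [299.7, 210.9]
mirror_mount top [327.2, 186.9]
vent_rim scene [281.9, 213.7]
vent_rim top [276.3, 191.9]
```

View pics/end.png

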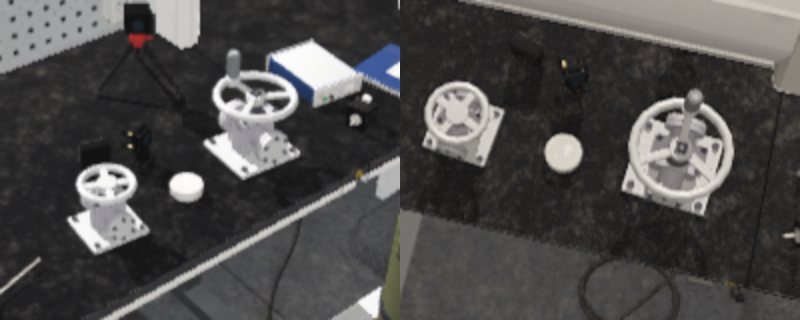

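The handle points away from the robot (top panel near 693,98), at about -0.03 rad, as planned. The vent valve, lens case and mirror mount haven't moved, and the arm is clear. I hand the job in.

```bash
python3 -c "
from plant import r
print(r.finish_job())"
```

```text
the job is handed in; nothing more can be done
None
```

The gate valve is open to its stop and turned back a quarter turn. I let go of the handle, moved the arm clear and handed the job in at about 22.5 s; no verdict was reported.

- **Opening:** I cranked the wheel anticlockwise about 1.73 turns. The tangential force then rose from about 2 N to 10.5 N, which I took as the stop. I held there for 0.3 s at about 9.4 N, roughly 0.2 rad of windup, which is above the 0.12 rad needed and well below the 0.55 rad limit.
- **Backing off:** I turned it clockwise to a quarter turn from my estimate of where the spindle stood at the stop. The tool position read about 2° past that target. The stop angle is inferred from the force, so it is uncertain by a few degrees.
- **Last checks:** After release both cameras put the handle at about -0.03 to -0.1 rad, against a target of about 0. In the pictures the vent valve, lens case and mirror mount look unmoved. Their detected points shifted 1–4 pixels, which I put down to network noise. I did not measure the stepper and hex driver again, but the arm did not go near the bench around them.
- **Disagreement:** The last rim fit in the scene camera was poor, so I relied on the centre found from the handle's path. It agrees with the first camera fits to about 2 mm.

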